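# Plug the film reels together on their base in processing order

### The job

Build the reel tower for the film tank on the round grey metal base: the blue reel at the bottom, then the yellow reel on it, then the red reel, and last the white cap on top, each fully home over the knob below it so that the tower stands straight. Add them one at a time in that order and leave the lens case and the two film cans where they are.

Things in the scene. Friction and masses are not known exactly. Their poses are not given: they have to be found in the camera images.
- base_seat (a point): Grey metal reel base, fixed to the bench: disc 80 mm across, 8 mm thick, dark rubber rim (82 mm), with an upright knob in its middle 26 mm across and 30 mm tall (top 7 mm tapers to 17). Point: on the axis, on the disc's top face, 8 mm above the bench, where the first reel's underside comes to rest. z up.
- reel_blue_knob (a point): Blue plastic film reel, loose, 70 g. Flanges 66 mm across, upper one's top 40 mm above the underside; on it a knob 26 mm across, 30 mm tall (top 7 mm tapers to 17): grip it from above, fingertips just clear of the flange. Hole in underside, 32 mm wide, 34 deep, fits over the knob below: each reel adds 40 mm. Point: on the axis, 61 mm above underside, 21 above flange. z up; round.
- reel_yellow_knob (a point): Yellow plastic film reel, loose, 70 g. Flanges 66 mm across, upper one's top 40 mm above the underside; on it a knob 26 mm across, 30 mm tall (top 7 mm tapers to 17): grip it from above, fingertips just clear of the flange. Hole in underside, 32 mm wide, 34 deep, fits over the knob below: each reel adds 40 mm. Point: on the axis, 61 mm above underside, 21 above flange. z up; round.
- reel_red_knob (a point): Red plastic film reel, loose, 70 g. Flanges 66 mm across, upper one's top 40 mm above the underside; on it a knob 26 mm across, 30 mm tall (top 7 mm tapers to 17): grip it from above, fingertips just clear of the flange. Hole in underside, 32 mm wide, 34 deep, fits over the knob below: each reel adds 40 mm. Point: on the axis, 61 mm above underside, 21 above flange. z up; round.
- cap_center (a point): White plastic cap, loose, 50 g: upright ribbed cylinder 44 mm across and 44 mm tall, flat closed top with a thin grey ring; grip across its sides from above. Hole in underside, 32 mm wide, 36 deep, fits over a reel's knob; home, its underside rests on the reel's upper flange. Point: its centre, 22 mm above the underside. z up; round.
- pale_can_center (a point): Pale film can with a grey cap, 34 mm in diameter and 51 mm tall. A bystander, not part of the job; leave it standing where it is. This point: on its axis, half-way up.
- lens_case_center (a point): Lens case, 54 mm in diameter and 42 mm tall, clear pot with a black lid. A bystander, not part of the job; leave it standing where it is. This point: on its axis, half-way up.
- film_can_center (a point): Black film can with a cap, 34 mm in diameter and 51 mm tall. A bystander, not part of the job; leave it standing where it is. This point: on its axis, half-way up.
Mind the look-alikes: they are no part of the job. Of the things that look like the part that bears reel_blue_knob, the larger one is meant.

How it is judged:
By the outcome, as a careful person would: the job done as asked, in the order asked, and still so for the second after the job is handed in, with the robot touching nothing.
It also fails if it takes over 104 s, if anything falls off the work surface, if the arm or the gripper's body presses on something with over 40 N, if the wrist force passes 120 N, or if a joint passes its speed limit or range.

### The arm

A 7-joint arm with a two-finger parallel gripper is mounted at the origin on a cart in front of the work surface, level with it; the furniture and walls round the work are solid. World frame = base frame: x ahead of the robot, y to its left, z up, the work surface at z = 0. Lengths are in mm, angles in rad, forces in N, time in s.
With the tool pointing down it reaches from about 400 to 875 mm from the base axis. Payload 4.4 kg.
Tool frame: the origin (TCP) lies at the very end of the fingers, on their centre line; the grasp point (between the pads) lies 19 mm behind it; z points along the fingers, y is the direction in which the jaws open and shut (so a half turn about z gives the same grasp; the last joint's range is limited). The gripper opens to 85 mm and grips with 20 to 120 N. Pads are 22 mm wide; open, the fingers measure 114 mm over their backs; the gripper's body (76 mm by 85 mm) begins 54 mm behind the grasp point. The pads swing forward as they close: fully open they stand 13 mm farther back than shut.
Start: joints at [-1.198, 0.628, 0.038, 1.517, -0.027, 0.996, -0.02], TCP at [276.134, 588.445, 231.313] pointing down, gripper open.
Joint ranges: [-3.06, 3.06], [-0.37, 2.12], [-1.25, 1.32], [0.18, 2.47], [-1.1, 4.24], [0.23, 1.98], [-2.94, 2.94]. Speed limits (rad/s): [2.57, 2.57, 3.14, 3.14, 3.14, 3.14, 3.14].

### API

Orientations are given as [roll, pitch, yaw] about the fixed x, y, z axes, in that order (R = Rz(yaw) Ry(pitch) Rx(roll)).
In Python, from cell import ctrl gives the robot as it stands. The module is installed in compiled form; this text tells all that it offers.
- The arm moves only by the shell command python3 -m jog 'ROWS'. ROWS is text: rows parted by semicolons, each of 7 numbers parted by spaces: the shift along the tool's x, y, z in mm, then the turn, a rotation vector about the tool's x, y, z in degrees, then the opening, from -1 (shut) to 1 (fully open). In form: x y z wx wy wz claw; .... A call has 1 to 8 rows; each row is the pose to reach, as a shift and turn from the pose commanded when the call began, along the tool's axes at that moment; what a row does not reach only later rows make up. A row lasts 1/8 s, in which the tool goes at most 62.5 mm and 10.7 degrees, less where a joint would pass 70% of its speed; a pose out of reach is approached as far as the arm can. A call with a gripper value outside its range is refused whole. The fingers move at their own pace and stop on an object; the grip force is fixed at half the most. Time passes only in rows, so rows that repeat a pose let the fingers close. It gives the time, the measured TCP pose, the force and the opening at its end, in the units of the state.
- ctrl.read_state(): the state, without advancing time (a new reading comes with each control period).
- ctrl.get_image(name): name is "side" or "top" or "wrist"; returns a dict with "image" (420x560x3 uint8, red, green, blue), "z_map" (420x560 float32, mm along the optical axis (not along the pixel's ray), 0 where there is no reading), "vertical_fov" (degrees; the focal length in pixels is half the picture's height over the tangent of half this angle, whatever the lens; pixels are square), "cx", "cy" (the principal point, pixels), "k1" (the pictures are not rectified: a ray, as slopes to the right and down, at radius r is drawn at 1 + k1 r^2 times it, then the intrinsics apply), "extrinsics" (4x4, takes a point from world to camera coordinates); the wrist camera has in their place "hand_eye" (4x4, takes a point from camera to tool coordinates, whose origin is the TCP and whose axes are the flange's). Camera axes: x right, y down, z forward; pixel columns grow to the right and rows downward; lengths in mm; the calibration is good to about 2 mm. A picture is of the moment at which its call begins: read the wrist's pose just before it.
- ctrl.finish_job(): hands the job in, once; it reports no verdict.
The state is a dict: "clock": time; "qpos": joint angles; "qd": joint speeds; "tau": joint torques, N m; "eef_pos": TCP position; "tool_rot": TCP orientation; "force": force on the tool from outside, world axes, zero at the start; "torque": the same for the moment, N m; "width": finger opening in mm.
Only numpy, scipy, OpenCV 4.12 (cv2) and the standard library are available. Lean on these libraries where they do the work, as an engineer would, in place of code of your own. Each camera call takes 0.05 s, during which the arm holds its last target.

## Working session

There is one attempt and no reset: what is moved stays moved. The work goes in short steps, Python scripts to look and compute and a shell command to move; the robot and the scene stay as the last step left them, time stands still between calls to the robot, and variables do not carry over. Pictures are saved under pics/ and viewed, and the job is handed in when it is done.

```bash
ls; mkdir -p pics
python3 - <<'E'
from cell import ctrl
import cv2
s=ctrl.read_state();print(s)
for n in ("side","top","wrist"):
    d=ctrl.get_image(n);cv2.imwrite(f"pics/{n}0.png",d["image"][:,:,::-1])
    print(n,{k:v for k,v in d.items() if k not in("image","z_map")})
E
```

```text
pics
{'clock': 0.0, 'qpos': array([-1.1977754 ,  0.62937927,  0.03845618,  1.51840491, -0.02701662,
        0.99632432, -0.01998547]), 'qd': array([-0.00152131, -0.00129374,  0.00048613, -0.00122394, -0.0014746 ,
        0.00133704, -0.00041502]), 'tau': array([ 1.57870199e-03, -5.63413775e+01,  1.22705586e+00, -1.93446940e+01,
        1.12259659e-02,  1.06850197e-02, -1.89546154e-05]), 'eef_pos': array([275.86552186, 587.82876538, 230.35609672]), 'tool_rot': array([-3.13959537e+00,  2.35282756e-05,  2.70276489e+00]), 'force': array([-0.04046313,  0.40202846,  0.25956894]), 'torque': array([-0.05171923, -0.04256045, -0.06238962]), 'width': 85.27604881162797}
side {'vertical_fov': 46.81848048308082, 'cx': 281.1778057353354, 'cy': 214.11282248578348, 'k1': -0.04525490606956569, 'extrinsics': array([[ 9.99706428e-01,  1.42699685e-02, -1.95812714e-02,
        -5.68830438e+02],
       [-6.02423697e-03, -6.36395305e-01, -7.71339565e-01,
         1.95423176e+02],
       [-2.34684205e-02,  7.71231083e-01, -6.36122511e-01,
         1.00131210e+03],
       [ 0.00000000e+00,  0.00000000e+00,  0
[... 290 characters left out ...]
02938e-02, -1.87835248e-01,
         5.94942654e+02],
       [ 1.87837297e-01,  2.12029583e-03, -9.82197869e-01,
         8.06380125e+02],
       [ 0.00000000e+00,  0.00000000e+00,  0.00000000e+00,
         1.00000000e+00]])}
wrist {'vertical_fov': 71.96850837798544, 'cx': 278.7695132100129, 'cy': 211.68878517727083, 'k1': -0.04909626079694887, 'hand_eye': array([[-9.61435493e-04, -9.50751211e-01, -3.09953560e-01,
         8.00640270e+01],
       [ 9.99999526e-01, -8.65474477e-04, -4.47112559e-04,
         1.31711594e-01],
       [ 1.56835911e-04, -3.09953843e-01,  9.50751592e-01,
        -1.42365760e+02],
       [ 0.00000000e+00,  0.00000000e+00,  0.00000000e+00,
         1.00000000e+00]])}
```

View pics/side0.png

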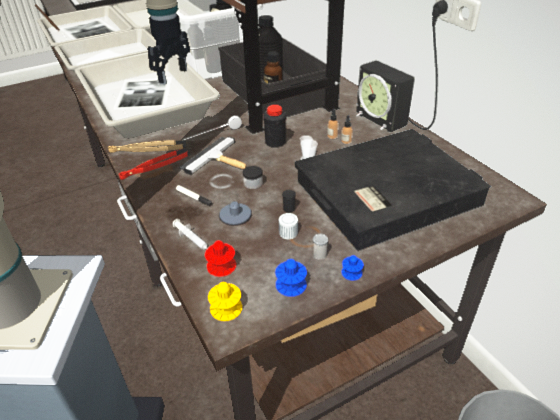

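View pics/top0.png

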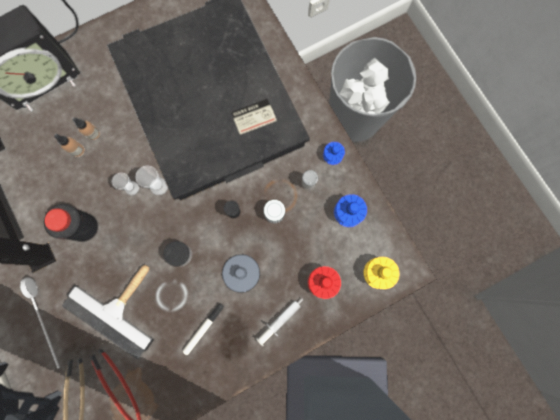

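View pics/wrist0.png

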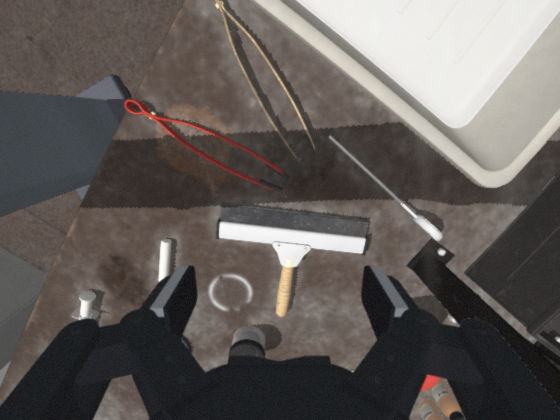

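```bash
cat > h.py <<'E'
import numpy as np, cv2
from cell import ctrl
from scipy.spatial.transform import Rotation as R
def K(d):
    f=210/np.tan(np.radians(d["vertical_fov"])/2); return np.array([[f,0,d["cx"]],[0,f,d["cy"]],[0,0,1]]),np.array([d["k1"],0,0,0,0.])
def grab(n):
    s=ctrl.read_state(); d=ctrl.get_image(n)
    if n=="wrist":
        T=np.eye(4);T[:3,:3]=R.from_euler("xyz",s["tool_rot"]).as_matrix();T[:3,3]=s["eef_pos"]
        d["c2w"]=T@d["hand_eye"]
    else: d["c2w"]=np.linalg.inv(d["extrinsics"])
    return s,d
def rays(d,uv):
    k,c=K(d); return cv2.undistortPoints(np.asarray(uv,float).reshape(-1,1,2),k,c).reshape(-1,2)
def cloud(d):
    v,u=np.mgrid[:420,:560]; s=rays(d,np.stack([u.ravel(),v.ravel()],1))
    z=d["z_map"].ravel().astype(float); p=np.c_[s*z[:,None],z]
    w=p@d["c2w"][:3,:3].T+d["c2w"][:3,3]; w[z==0]=np.nan
    return w.reshape(420,560,3)
def onplane(d,uv,h):
    s=rays(d,uv); r=np.c_[s,np.ones(len(s))]@d["c2w"][:3,:3].T; o=d["c2w"][:3,3]
    return o+r*((h-o[2])/r[:,2])[:,None]
def proj(d,P):
    W=np.linalg.inv(d["c2w"]);k,c=K(d)
    return cv2.projectPoints(np.asarray(P,float).reshape(-1,1,3),cv2.Rodrigues(W[:3,:3])[0],W[:3,3],k,c)[0].reshape(-1,2)
def mask(d,col):
    h=cv2.cvtColor(d["image"],cv2.COLOR_RGB2HSV);H,S,V=[h[...,i].astype(int) for i in range(3)]
    if col=="blue": return (H>105)&(H<130)&(S>150)&(V>60)
    if col=="yellow": return (H>20)&(H<35)&(S>150)&(V>90)
    if col=="red": return ((H<6)|(H>174))&(S>180)&(V>70)
def circ(xy,r):
    from scipy.optimize import least_squares
    return least_squares(lambda c:np.hypot(*(xy-c).T)-r,xy.mean(0),loss="soft_l1").x
E
python3 - <<'E'
from h import *
for n in("top","side"):
    s,d=grab(n);w=cloud(d)
    for c in("blue","yellow","red"):
        m=mask(d,c).astype(np.uint8)
        k,lab,st,ce=cv2.connectedComponentsWithStats(m)
        for i in range(1,k):
            if st[i,4]<150: continue
            p=w[lab==i];q=p[p[:,2]>np.nanmax(p[:,2])-6]
            f=p[(abs(p[:,2]-40)<3)]
            print(n,c,ce[i].round(),st[i,4],"zmax",np.nanpercentile(p[:,2],98).round(1),"top",np.nanmedian(q,0).round(1),len(q),"flange",(np.nanmin(f,0)/2+np.nanmax(f,0)/2).round(1) if len(f) else 0,(np.nanmax(f,0)-np.nanmin(f,0)).round(1) if len(f) else 0)
    for nm,uv,r in (("base",(241,273) if n=="top" else (235,212),9),("cap",(274,210)if n=="top" else(288,225),9),("bench",(300,240)if n=="top" else (260,240),5)):
        u,v=uv; p=w[v-r:v+r+1,u-r:u+r+1].reshape(-1,3);print(n,nm,np.nanmax(p[:,2]).round(1),np.nanmedian(p,0).round(1)); q=p[p[:,2]>np.nanmax(p[:,2])-4];print(np.nanmean(q,0).round(1),len(q))
E
```

```text
top blue [333. 153.] 353 zmax 50.8 top [720.9  99.1  49.1] 45 flange [719. 103.  40.] [11.5 11.1  4.6]
top blue [350. 210.] 779 zmax 71.9 top [586.2  65.2  71. ] 64 flange [587.   64.9  40.1] [64.  62.6  5.7]
top yellow [380. 272.] 777 zmax 71.8 top [454.9   3.9  70.3] 80 flange [454.8   2.9  40.3] [60.  63.5  5.3]
top red [323. 280.] 498 zmax 72.1 top [432.3 121.3  71.1] 48 flange [433.3 123.9  40. ] [55.2 58.4  6. ]
top base 42.3 [446.7 298.1  10.1]
[446.8 299.1  39.8] 50
top cap 49.2 [580.9 231.4  45. ]
[579.7 230.6  46.5] 158
top bench 4.6 [522.4 172.4   0.6]
[522.6 173.5   1.9] 61
side blue [352. 268.] 424 zmax 47.5 top [721.4  97.8  46.5] 30 flange [722.1  94.1  39.9] [16.8 14.5  5.4]
side blue [291. 278.] 941 zmax 69.2 top [589.6  61.6  68.2] 66 flange [589.3  61.2  40. ] [63.1 62.8  5.9]
side yellow [225. 301.] 1088 zmax 69.9 top [456.9  -1.6  69.4] 68 flange [4.556e+02 4.000e-01 4.000e+01] [64.4 63.4  6. ]
side red [153. 164.] 473 zmax 16.6 top [174.  508.9  14.5] 91 flange 0 0
side red [220. 259.] 863 zmax 69.1 top [433.8 119.3  68.1] 54 flange [433.4 119.6  40. ] [64.1 65.3  5.9]
side base 40.4 [451.3 291.1   7.8]
[448.3 297.2  37.5] 13
side cap 47.7 [582.5 218.   37.9]
[582.8 227.6  44.8] 66
side bench 1.8 [515.8 209.1  -1.5]
[515.  205.9  -0.7] 77
```

Run:
```python
from h import *
s,d=grab("top");w=cloud(d)
for nm,(u,v) in dict(black=(231,208),pale=(310,178),lens=(176,252)).items():
    p=w[v-12:v+13,u-12:u+13].reshape(-1,3);q=p[p[:,2]>np.nanpercentile(p[:,2],98)-5];print(nm,np.nanmean(q,0).round(0),len(q))
T=R.from_euler("xyz",s["tool_rot"]);print(T.as_matrix().round(3))
print(T.inv().apply(np.array([588,63,150])-s["eef_pos"]).round(1))
img=cv2.resize(d["image"][120:330,120:420],None,fx=2.6,fy=2.6,interpolation=2);cv2.imwrite("pics/t1.png",img[:,:,::-1])
```

```text
black [582. 322.  52.] 187
pale [653. 156.  52.] 186
lens [484. 435.  44.] 456
[[-0.905  0.425 -0.   ]
 [ 0.425  0.905 -0.001]
 [ 0.    -0.001 -1.   ]]
[-505.6 -342.8   81.2]
```

View pics/t1.png

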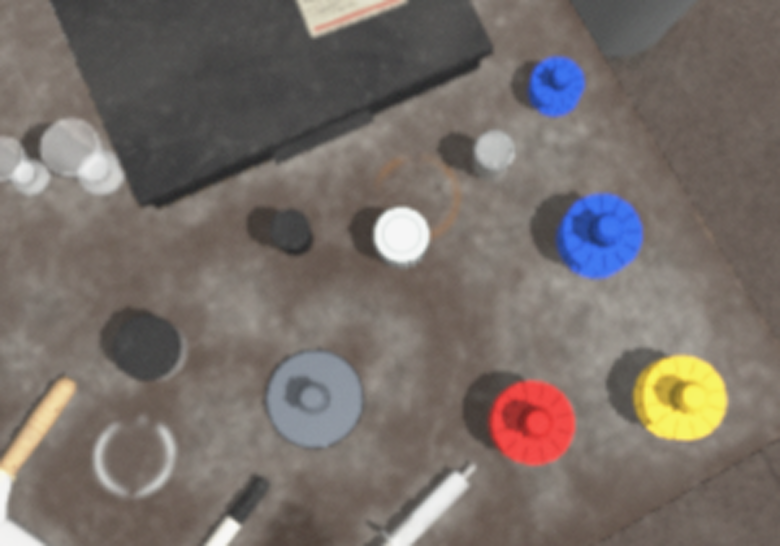

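```bash
python3 -m jog '-51 -34 0 0 0 0 1; -103 -69 0 0 0 0 1; -154 -103 0 0 0 0 1; -206 -138 0 0 0 0 1; -257 -172 5 0 0 0 1; -309 -206 10 0 0 0 1; -360 -241 15 0 0 0 1; -412 -275 20 0 0 0 1'
python3 -m jog '-50 -36 10 0 0 0 1; -95 -68 20 0 0 0 1; -95 -68 20 0 0 0 1; -95 -68 20 0 0 0 1'
python3 - <<'E'
from h import *
s,d=grab("wrist");w=cloud(d);print(s["clock"],s["eef_pos"],s["tool_rot"])
cv2.imwrite("pics/w1.png",d["image"][:,:,::-1])
m=mask(d,"blue").astype(np.uint8);k,lab,st,ce=cv2.connectedComponentsWithStats(m)
for i in range(1,k):
    if st[i,4]<500: continue
    p=w[lab==i]; q=p[p[:,2]>np.nanpercentile(p[:,2],99)-3]; f=p[abs(p[:,2]-40)<3]
    print(ce[i],st[i],np.nanpercentile(p[:,2],99),np.nanmean(q,0).round(1),len(q),(np.nanmin(f,0)/2+np.nanmax(f,0)/2).round(1),(np.nanmax(f,0)-np.nanmin(f,0)).round(1))
E
```

```text
clock: 1.3
eef_pos: [533.2, 162.8, 211.4]
tool_rot: [3.141, 0.0, 2.703]
force: [0.8, 0.4, -0.1]
width: 85.5
clock: 1.8
eef_pos: [589.0, 63.1, 191.1]
tool_rot: [3.141, -0.001, 2.703]
force: [0.7, 0.3, -0.3]
width: 85.6
1.8 [589.02711082  63.10379432 191.08970097] [ 3.14111935e+00 -1.08658597e-03  2.70258696e+00]
[281.34293026 191.85860525] [ 251  159   62   65 3126] 70.46228552433733 [586.7  66.4  69.4] 307 [587.   66.7  40.1] [65.1 64.7  5.8]
[349.2014197  271.21029281] [ 332  251   36   43 1127] 204.3448717049199 [604.  103.4 205.1] 13 [718.6 100.9  40. ] [14.2 17.6  5.9]
```

View pics/w1.png

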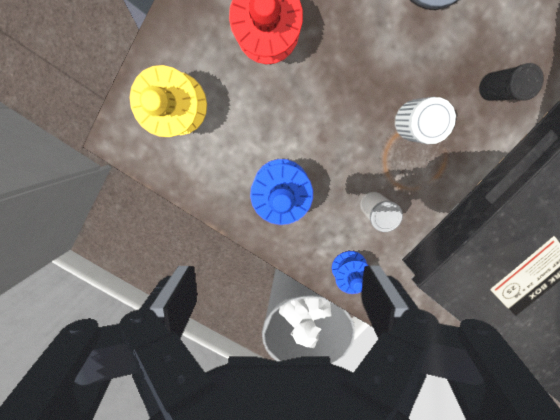

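```bash
python3 -m jog '3 1 45 0 0 0 1; 3 1 90 0 0 0 1; 3 1 125 0 0 0 1; 3 1 148 0 0 0 1; 3 1 148 0 0 0 1; 3 1 148 0 0 0 -1; 3 1 148 0 0 0 -1; 3 1 148 0 0 0 -1'
python3 -m jog '0 0 0 0 0 0 -1; 0 0 0 0 0 0 -1; 0 0 0 0 0 0 -1; 0 0 0 0 0 0 -1'
python3 - <<'E'
from h import *
s,d=grab("wrist");print(s["width"],s["force"])
cv2.imwrite("pics/w2.png",d["image"][:,:,::-1])
E
```

```text
clock: 2.85
eef_pos: [587.7, 64.9, 44.3]
tool_rot: [3.141, 0.001, 2.703]
force: [0.3, 0.4, -1.0]
width: 31.9
clock: 3.35
eef_pos: [587.5, 64.6, 44.0]
tool_rot: [3.141, 0.001, 2.702]
force: [-0.9, 0.0, 6.2]
width: 23.6
23.56965484476305 [-0.89210847  0.00813385  6.16143331]
```

View pics/w2.png

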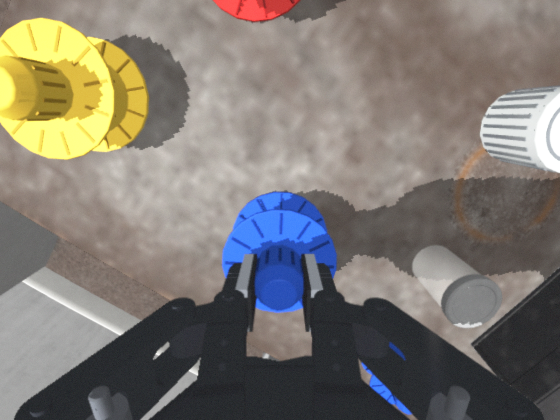

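```bash
python3 -m jog '0 0 -15 0 0 0 -1; 0 0 -50 0 0 0 -1; 0 0 -95 0 0 0 -1; 0 0 -130 0 0 0 -1; 0 0 -130 0 0 0 -1; 0 0 -130 0 0 0 -1'
python3 - <<'E'
from h import *
s,d=grab("wrist");print(s["width"],s["force"],s["eef_pos"])
cv2.imwrite("pics/w3.png",d["image"][:,:,::-1])
for n in("top","side"):
    s,d=grab(n);w=cloud(d);cv2.imwrite(f"pics/{n}3.png",d["image"][:,:,::-1])
    m=mask(d,"blue").astype(np.uint8);k,lab,st,ce=cv2.connectedComponentsWithStats(m)
    for i in range(1,k):
        if st[i,4]<300: continue
        p=w[lab==i];z=p[:,2];print(n,ce[i].round(),st[i,4],np.nanpercentile(z,[1,50,99]).round(1))
        h,e=np.histogram(z[~np.isnan(z)],bins=np.arange(0,220,4)); print([(int(a),int(b)) for a,b in zip(e,h) if b>10])
E
```

```text
clock: 4.15
eef_pos: [586.4, 64.7, 173.0]
tool_rot: [-3.141, -0.001, 2.703]
force: [0.1, -0.2, -0.8]
width: 23.8
23.80721145251615 [ 0.06470268 -0.24059085 -0.81973635] [586.40822814  64.7006688  173.04011291]
top [333. 153.] 353 [ 0.9 29.1 51.1]
[(0, 38), (4, 26), (24, 54), (28, 156), (32, 15), (44, 21), (48, 23)]
top [359. 205.] 597 [130.5 169.3 199.9]
[(128, 31), (132, 82), (164, 57), (168, 312), (172, 12), (184, 11), (192, 21), (196, 34)]
side [290. 235.] 918 [  0.4 164.4 196.5]
[(124, 15), (128, 234), (132, 49), (136, 39), (140, 31), (144, 30), (148, 27), (164, 323), (168, 67), (176, 14), (188, 15), (192, 12)]
side [352. 268.] 423 [-2.4 25.6 48.3]
[(0, 81), (4, 17), (8, 15), (12, 12), (24, 148), (28, 32), (32, 14), (36, 13), (40, 18), (44, 22)]
```

View pics/w3.png

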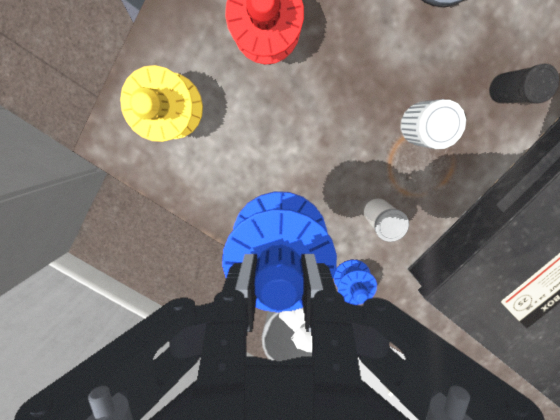

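View pics/side3.png

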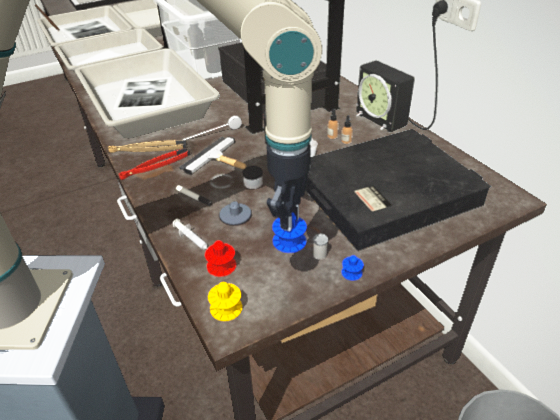

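```bash
cat >> h.py <<'E'
def flange(d,col,zt,near=None,r=33,tol=3,rad=60):
    """centre of the flange disc top at height zt: cloud points -> robust rim circle of known radius"""
    w=cloud(d);m=mask(d,col)&(abs(w[...,2]-zt)<tol)
    p=w[m][:,:2]
    if near is not None: p=p[np.hypot(*(p-near).T)<rad]
    if len(p)<30: return None
    h=cv2.convexHull(p.astype(np.float32)).reshape(-1,2)
    # rim points: hull vertices; fit circle
    return circ(h,r-0.5),len(p),(np.ptp(p[:,0]),np.ptp(p[:,1]))
E
python3 - <<'E'
from h import *
for n in("wrist","top","side"):
    s,d=grab(n)
    print(n,s["eef_pos"].round(1),"held",flange(d,"blue",169,(587,65)))
    for c,xy in(("yellow",(455,1)),("red",(433,121))): print(c,flange(d,c,40,xy))
E
```

```text
wrist [586.1  64.6 172. ] held (array([585.06038835,  65.1803769 ]), 4410, (np.float64(65.07941932050437), np.float64(63.799459438677744)))
yellow (array([454.90929769,   3.29994515]), 708, (np.float64(61.76929864100521), np.float64(60.64093064066622)))
red (array([432.559395  , 123.67668945]), 677, (np.float64(55.32385467605269), np.float64(61.770334106369276)))
top [586.2  64.6 172.1] held (array([584.85092632,  63.72958904]), 370, (np.float64(48.45682993794662), np.float64(60.42622150907209)))
yellow (array([454.08036332,   2.45786595]), 304, (np.float64(59.86138002543896), np.float64(63.44760553677065)))
red (array([431.48793492, 122.07897096]), 189, (np.float64(55.1547322832119), np.float64(58.08515751604499)))
side [586.4  64.7 172.2] held (array([587.23488057,  62.01033927]), 320, (np.float64(63.59203621517247), np.float64(59.765480876598644)))
yellow (array([456.04945142,   1.00933071]), 453, (np.float64(64.73259858204153), np.float64(63.154618573274774)))
red (array([433.22190459, 120.50292133]), 340, (np.float64(64.15822391848747), np.float64(67.47277522472746)))
```

```bash
python3 -m jog '35 24 0 0 0 0 -1; 82 56 0 0 0 0 -1; 130 89 0 0 0 0 -1; 175 120 10 0 0 0 -1; 205 140 30 0 0 0 -1; 225 154 50 0 0 0 -1; 225 154 60 0 0 0 -1; 225 154 60 0 0 0 -1'
python3 - <<'E'
from h import *
for n in("wrist","top","side"):
    s,d=grab(n);w=cloud(d);cv2.imwrite(f"pics/{n}4.png",d["image"][:,:,::-1])
    print(n,s["eef_pos"].round(1),"held",flange(d,"blue",s["eef_pos"][2]-4,s["eef_pos"][:2]))
    # base disc, grey at z 8
    m=(abs(w[...,2]-8)<3)&(np.hypot(w[...,0]-448,w[...,1]-300)<55)
    p=w[m][:,:2];print(len(p),p.min(0).round(1),p.max(0).round(1))
E
```

```text
clock: 5.45
eef_pos: [449.1, 298.3, 112.6]
tool_rot: [-3.14, -0.0, 2.702]
force: [-0.5, -0.5, -0.7]
width: 23.9
wrist [449.1 298.3 112.6] held (array([448.2383852 , 298.86598476]), 4411, (np.float64(65.64629047444191), np.float64(63.60672698000127)))
2359 [407.4 265.7] [472.7 342. ]
top [449.8 298.2 113.2] held None
1 [454.5 261.1] [454.5 261.1]
side [450.1 298.3 113.6] held (array([450.36643243, 296.26567732]), 208, (np.float64(63.15095390654727), np.float64(57.79085740201299)))
345 [410.7 259.3] [489.  336.8]
```

View pics/wrist4.png

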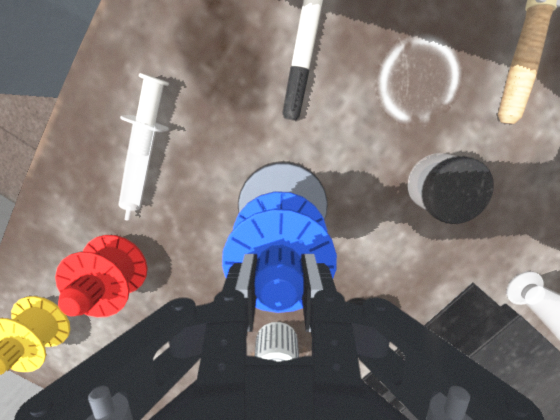

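View pics/side4.png

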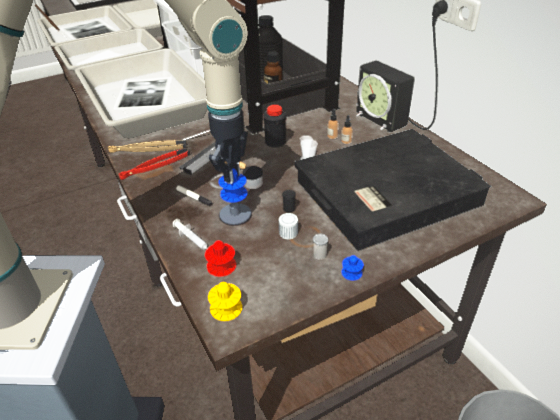

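```bash
cat >> h.py <<'E'
def basefit(d,c0=(448,299),z=8,r=41):
    w=cloud(d);m=(abs(w[...,2]-z)<4)&(np.hypot(w[...,0]-c0[0],w[...,1]-c0[1])<r+5)&(w[...,2]>3.5)
    p=w[m][:,:2]; a=np.arctan2(*(p-c0).T[::-1]); q=[]
    for k in range(-18,18):
        i=(a>=k*np.pi/18)&(a<(k+1)*np.pi/18)
        if i.sum()>3:
            s=p[i]; rr=np.hypot(*(s-c0).T); j=rr.argmax()
            if rr[j]>r-8: q.append(s[j])
    q=np.array(q); c=circ(q,r); return c,len(q),np.abs(np.hypot(*(q-c).T)-r).max()
E
python3 - <<'E'
from h import *
for n in("wrist","side","wrist","side"):
    s,d=grab(n); b=basefit(d); f=flange(d,"blue",s["eef_pos"][2]-4,s["eef_pos"][:2])
    print(n,s["eef_pos"].round(1),b,f[0],"base-held",(b[0]-f[0]).round(1))
E
```

```text
wrist [450.1 298.6 113.9] (array([448.42735388, 301.68192393]), 20, np.float64(1.9068620673008922)) [449.24176961 299.20293277] base-held [-0.8  2.5]
side [450.  298.8 113.9] (array([450.06944254, 298.63952525]), 31, np.float64(4.5333704201253795)) [451.11704924 295.85692458] base-held [-1.   2.8]
wrist [449.9 299.  114. ] (array([448.12323023, 301.7111825 ]), 20, np.float64(1.9392058692046348)) [449.01385946 299.66070683] base-held [-0.9  2.1]
side [449.7 299.1 113.9] (array([448.97667288, 299.41848055]), 31, np.float64(5.726798380043519)) [450.57427546 296.07461991] base-held [-1.6  3.3]
```

```bash
python3 -m jog '1.5 1 10 0 0 0 -1; 1.5 1 22 0 0 0 -1; 1.5 1 30 0 0 0 -1; 1.5 1 36 0 0 0 -1; 1.5 1 41 0 0 0 -1; 1.5 1 45 0 0 0 -1; 1.5 1 45 0 0 0 -1'
python3 - <<'E'
from h import *
for n in("wrist","side"):
    s,d=grab(n);cv2.imwrite(f"pics/{n}5.png",d["image"][:,:,::-1])
    b=basefit(d); f=flange(d,"blue",s["eef_pos"][2]-4,s["eef_pos"][:2])
    print(n,s["eef_pos"].round(1),s["force"].round(1),b,f[0],"base-held",(b[0]-f[0]).round(1))
E
```

```text
clock: 6.68
eef_pos: [447.8, 301.2, 68.1]
tool_rot: [-3.141, -0.0, 2.703]
force: [0.3, -0.8, -0.8]
width: 23.9
wrist [447.8 301.2  68.1] [ 0.3 -0.8 -0.8] (array([448.46138231, 301.50973854]), 20, np.float64(1.6975119894553785)) [446.83847794 301.83641726] base-held [ 1.6 -0.3]
side [447.9 301.3  68.3] [ 0.3  0.4 -0.2] (array([449.40117566, 299.78516939]), 22, np.float64(3.8550387699355326)) [448.83775012 297.53854714] base-held [0.6 2.2]
```

View pics/wrist5.png

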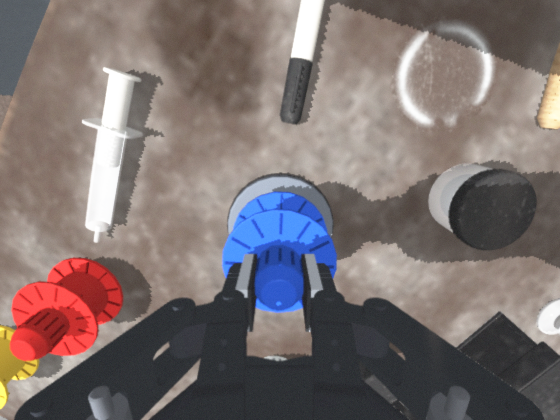

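```bash
python3 -m jog '-0.5 0 5 0 0 0 -1; -0.5 0 10 0 0 0 -1; -0.5 0 14 0 0 0 -1; -0.5 0 16 0 0 0 -1; -0.5 0 16.5 0 0 0 -1; -0.5 0 16.5 0 0 0 -1'
python3 - <<'E'
from h import *
for n in("wrist","side"):
    s,d=grab(n);cv2.imwrite(f"pics/{n}6.png",d["image"][:,:,::-1])
    b=basefit(d); f=flange(d,"blue",s["eef_pos"][2]-4,s["eef_pos"][:2])
    print(n,s["eef_pos"].round(1),s["force"].round(1),b,f[0],"base-held",(b[0]-f[0]).round(1))
E
```

```text
clock: 7.52
eef_pos: [448.2, 301.0, 52.1]
tool_rot: [-3.141, -0.0, 2.703]
force: [-1.8, -0.3, 4.3]
width: 23.8
wrist [448.2 301.   52.1] [-1.8 -0.3  4.3] (array([448.16952157, 301.81248281]), 20, np.float64(1.8445008555936369)) [447.11604498 301.66914486] base-held [1.1 0.1]
side [448.2 301.   52.1] [-1.2  0.3  4.3] (array([448.72119588, 299.7384527 ]), 26, np.float64(6.405643760307598)) [449.03583176 297.63826338] base-held [-0.3  2.1]
```

View pics/wrist6.png

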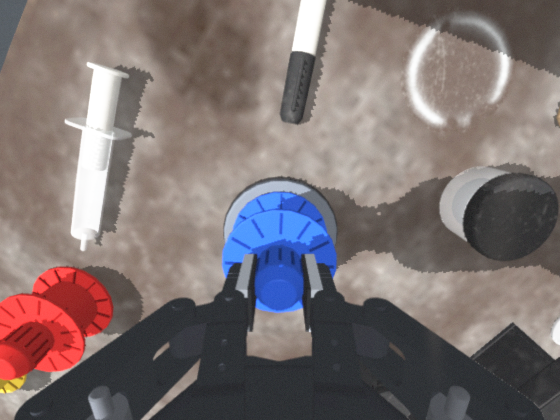

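```bash
python3 -m jog '0 0 0 0 0 0 0.4; 0 0 0 0 0 0 0.4; 0 0 0 0 0 0 0.4; 0 0 -20 0 0 0 0.4; 0 0 -60 0 0 0 0.4; 0 0 -100 0 0 0 0.6; 0 0 -130 0 0 0 1; 0 0 -130 0 0 0 1'
python3 - <<'E'
from h import *
for n in("wrist","top","side"):
    s,d=grab(n);cv2.imwrite(f"pics/{n}7.png",d["image"][:,:,::-1])
    print(n,s["eef_pos"].round(1),"blue",flange(d,"blue",48,(448,300)),flange(d,"blue",88,(448,300)))
E
```

```text
clock: 8.62
eef_pos: [449.8, 302.0, 184.0]
tool_rot: [3.137, 0.002, 2.703]
force: [0.9, -0.3, 0.5]
width: 85.0
wrist [449.8 302.  184. ] blue (array([447.44964407, 302.27030573]), 2487, (np.float64(65.02771264413622), np.float64(64.41792568289969))) None
top [448.7 301.3 182.5] blue None None
side [448.  300.9 181.5] blue (array([448.80721048, 298.49436767]), 234, (np.float64(63.515528437682974), np.float64(62.32310554227479))) None
```

View pics/wrist7.png

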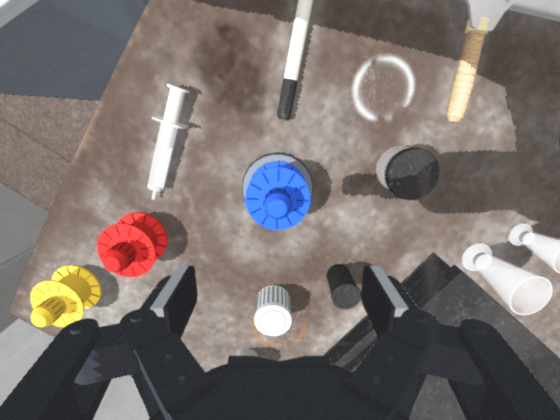

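```bash
python3 -m jog '-20 -40 0 0 0 0 1; -45 -90 0 0 0 0 1; -70 -140 0 0 0 0 1; -95 -190 0 0 0 0 1; -118 -236 15 0 0 0 1; -133 -266 40 0 0 0 1; -133 -266 50 0 0 0 1; -133 -266 50 0 0 0 1'
python3 - <<'E'
from h import *
for n in("wrist","side"):
    s,d=grab(n);print(n,s["eef_pos"].round(1),flange(d,"yellow",40,(455,3)))
E
```

```text
clock: 9.78
eef_pos: [454.7, 4.4, 130.5]
tool_rot: [-3.141, -0.003, 2.703]
force: [-0.3, 0.6, 0.5]
width: 85.5
wrist [454.7   4.4 130.5] (array([454.43926218,   3.2638479 ]), 1080, (np.float64(63.149159294715105), np.float64(62.54082098429893)))
side [455.3   4.9 131.1] (array([455.84804425,   0.61228144]), 450, (np.float64(64.6701966553967), np.float64(63.80512034207436)))
```

```bash
python3 -m jog '-1 -1 40 0 0 0 1; -1 -1 70 0 0 0 1; -1 -1 87 0 0 0 1; -1 -1 87 0 0 0 1; -1 -1 87 0 0 0 -1; -1 -1 87 0 0 0 -1; -1 -1 87 0 0 0 -1; -1 -1 87 0 0 0 -1'
python3 -m jog '0 0 0 0 0 0 -1; 0 0 0 0 0 0 -1; 0 0 0 0 0 0 -1; 0 0 -15 0 0 0 -1; 0 0 -50 0 0 0 -1; 0 0 -95 0 0 0 -1; 0 0 -130 0 0 0 -1; 0 0 -130 0 0 0 -1'
python3 - <<'E'
from h import *
for n in("wrist","side"):
    s,d=grab(n);cv2.imwrite(f"pics/{n}8.png",d["image"][:,:,::-1]);z=s["eef_pos"][2]
    print(n,s["eef_pos"].round(1),[ (o,flange(d,"yellow",z+o,s["eef_pos"][:2],tol=2)) for o in(-8,-4,0)])
E
```

```text
clock: 10.88
eef_pos: [456.8, 2.6, 45.4]
tool_rot: [3.141, 0.001, 2.703]
force: [-0.5, 0.2, 6.1]
width: 23.8
clock: 11.88
eef_pos: [457.8, 2.4, 177.7]
tool_rot: [3.139, 0.005, 2.703]
force: [0.0, -0.1, -0.0]
width: 23.4
wrist [457.8   2.4 177.7] [(-8, (array([455.80966459,   3.07383131]), 783, (np.float64(62.45219080536623), np.float64(61.37272201999704)))), (-4, (array([455.57624039,   2.97238335]), 911, (np.float64(62.19092192375592), np.float64(61.467982979008816)))), (0, (array([475.53723376,  -5.53515482]), 120, (np.float64(14.336843390903766), np.float64(21.625428246056103))))]
side [456.7   2.4 176.2] [(-8, (array([456.2686996 ,   0.66804576]), 263, (np.float64(64.7942347257628), np.float64(61.50471244335665)))), (-4, (array([ 4.56204869e+02, -6.98876840e-02]), 176, (np.float64(63.34478199357193), np.float64(56.830344251944666)))), (0, None)]
```

View pics/wrist8.png

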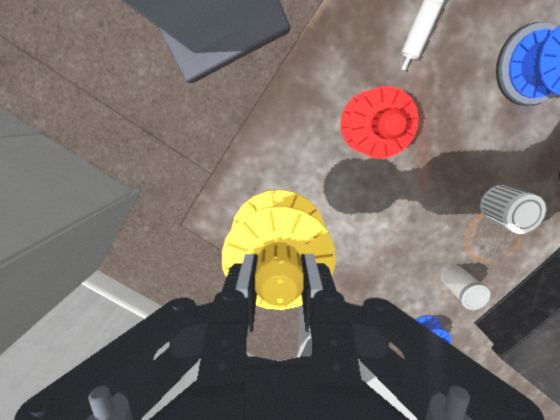

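```bash
python3 -m jog '15 30 0 0 0 0 -1; 35 70 0 0 0 0 -1; 60 120 0 0 0 0 -1; 85 170 0 0 0 0 -1; 109 218 0 0 0 0 -1; 125 250 0 0 0 0 -1; 134 266 20 0 0 0 -1; 134 266 35 0 0 0 -1'
python3 -m jog '0 0 0 0 0 0 -1; 0 0 0 0 0 0 -1'
cat >> h.py <<'E'
def chk(tag,held,zoff,below,zb,c0=(448,300)):
    for n in("wrist","side","wrist","side"):
        s,d=grab(n);cv2.imwrite(f"pics/{n}_{tag}.png",d["image"][:,:,::-1]);e=s["eef_pos"]
        b=flange(d,below,zb,c0);f=flange(d,held,e[2]+zoff,e[:2])
        print(n,e.round(1),s["force"].round(1),"below",b and (b[0].round(1),b[1],np.round(b[2])),"held",f and (f[0].round(1),f[1],np.round(f[2])),"diff",(b[0]-f[0]).round(1) if b and f else None)
E
python3 -c "
from h import *
chk('9','yellow',-5,'blue',48)"
```

```text
clock: 12.98
eef_pos: [446.3, 301.0, 137.6]
tool_rot: [-3.139, -0.002, 2.706]
force: [-0.5, -0.7, -0.2]
width: 23.7
clock: 13.22
eef_pos: [448.3, 298.6, 139.8]
tool_rot: [-3.141, 0.0, 2.701]
force: [-0.1, -0.5, -1.0]
width: 23.5
wrist [448.3 298.6 139.8] [-0.1 -0.5 -1. ] below (array([447.4, 302.2]), 852, array([44., 51.])) held (array([446.2, 299.5]), 1671, array([66., 62.])) diff [1.2 2.7]
side [448.5 298.9 140.1] [ 0.4 -0.4 -0.5] below (array([449.5, 298.1]), 233, array([63., 63.])) held (array([448. , 295.5]), 191, array([64., 59.])) diff [1.5 2.5]
wrist [448.6 299.3 140.4] [-0.1 -0.1  0.3] below (array([447.5, 302.2]), 846, array([43., 53.])) held (array([446.6, 300.1]), 1674, array([65., 62.])) diff [0.8 2.1]
side [448.6 299.5 140.4] [ 0.4 -0.4 -0.7] below (array([449.8, 298.2]), 224, array([64., 64.])) held (array([448.5, 295.5]), 210, array([64., 57.])) diff [1.2 2.6]
```

```bash
sleep 0
```

```text
(no output)
```

View pics/wrist_9.png

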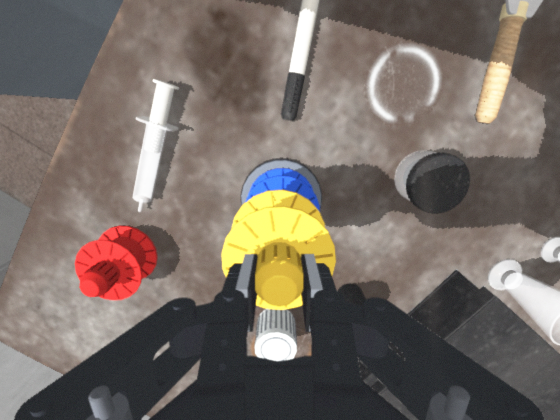

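View pics/side_9.png

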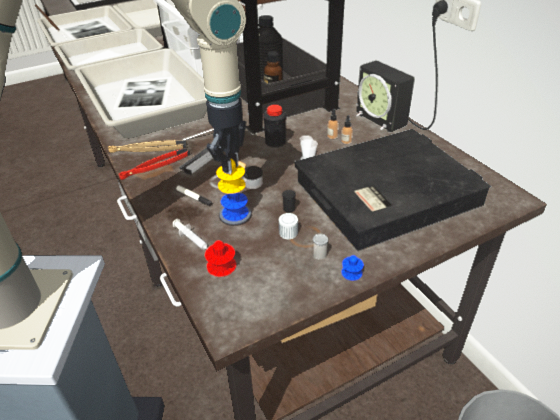

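```bash
python3 -m jog '0 1.8 5 0 0 0 -1; 0 1.8 12 0 0 0 -1; 0 1.8 18 0 0 0 -1; 0 1.8 23 0 0 0 -1; 0 1.8 27 0 0 0 -1; 0 1.8 30 0 0 0 -1; 0 1.8 30 0 0 0 -1'
python3 -c "
from h import *
chk('10','yellow',-5,'blue',48)"
```

```text
clock: 14.3
eef_pos: [448.6, 301.7, 109.6]
tool_rot: [-3.141, -0.0, 2.703]
force: [-0.5, -0.3, -0.3]
width: 23.5
wrist [448.6 301.7 109.6] [-0.5 -0.3 -0.3] below (array([447.4, 302.2]), 238, array([28., 45.])) held (array([446.2, 302.7]), 1641, array([63., 62.])) diff [ 1.2 -0.5]
side [448.7 301.8 109.8] [ 0.4 -0.  -0.5] below (array([449. , 298.7]), 123, array([62., 43.])) held (array([448.5, 298.7]), 194, array([64., 57.])) diff [ 0.5 -0. ]
wrist [448.8 301.8 109.9] [ 0.1  0.4 -0.6] below (array([447.3, 302.2]), 252, array([31., 47.])) held (array([446.6, 302.8]), 1639, array([63., 62.])) diff [ 0.8 -0.6]
side [448.8 301.9 110. ] [ 0.4  0.4 -0.3] below (array([449.1, 298.7]), 124, array([62., 42.])) held (array([448.5, 298.7]), 198, array([65., 58.])) diff [0.6 0.1]
```

Aligned and on the knob with no side force; lower to the flange.

```bash
python3 -m jog '-0.5 0 5 0 0 0 -1; -0.5 0 10 0 0 0 -1; -0.5 0 14 0 0 0 -1; -0.5 0 16 0 0 0 -1; -0.5 0 17.5 0 0 0 -1; -0.5 0 17.5 0 0 0 -1'
python3 -c "
from h import *
chk('11','yellow',-5,'blue',48)"
```

```text
clock: 15.25
eef_pos: [449.3, 301.6, 93.0]
tool_rot: [3.141, 0.0, 2.703]
force: [-1.4, -0.8, 6.0]
width: 23.6
wrist [449.3 301.6  93. ] [-1.4 -0.8  6. ] below None held (array([447. , 302.4]), 1624, array([63., 62.])) diff None
side [449.3 301.6  93. ] [-1.2 -0.1  5.7] below None held (array([449.8, 298.4]), 192, array([65., 59.])) diff None
wrist [449.3 301.6  93. ] [-0.6 -1.2  6.1] below None held (array([447. , 302.5]), 1631, array([64., 62.])) diff None
side [449.3 301.5  93. ] [-1.2 -1.   6.4] below None held (array([448.6, 298.5]), 186, array([64., 61.])) diff None
```

```bash
python3 -m jog '0 0 0 0 0 0 0.4; 0 0 0 0 0 0 0.4; 0 0 0 0 0 0 0.4; 0 0 -20 0 0 0 0.4; 0 0 -60 0 0 0 0.4; 0 0 -100 0 0 0 0.6; 0 0 -100 0 0 0 1; 0 0 -100 0 0 0 1'
python3 - <<'E'
from h import *
for n in("wrist","side"):
    s,d=grab(n);cv2.imwrite(f"pics/{n}12.png",d["image"][:,:,::-1])
    print(n,s["eef_pos"].round(1),"yel",flange(d,"yellow",88,(448,300)),flange(d,"red",40,(433,122)))
E
```

```text
clock: 16.45
eef_pos: [448.6, 301.3, 191.8]
tool_rot: [-3.141, -0.001, 2.703]
force: [-1.0, -1.2, -0.9]
width: 85.5
wrist [448.6 301.3 191.8] yel (array([446.59625513, 301.90401972]), 820, (np.float64(59.41127803477451), np.float64(62.42770375010906))) (array([430.50752914, 124.34090289]), 762, (np.float64(60.437211617282856), np.float64(62.463098573275204)))
side [448.4 301.1 191.3] yel (array([448.86915187, 297.98588503]), 246, (np.float64(63.649004207875805), np.float64(66.12990743094792))) (array([432.84036206, 120.38547477]), 339, (np.float64(64.6149273460959), np.float64(63.19109291165023)))
```

View pics/side12.png

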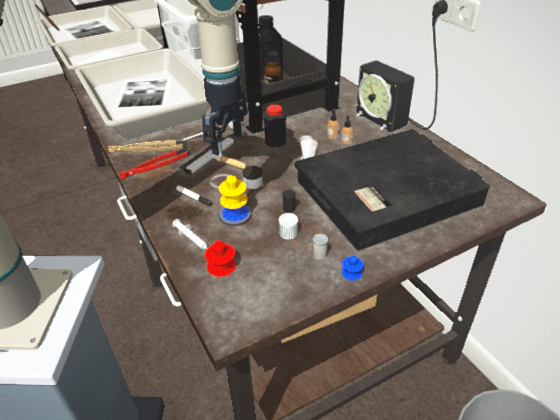

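```bash
python3 -m jog '-12 -33 0 0 0 0 1; -29 -80 0 0 0 0 1; -45 -125 0 0 0 0 1; -56 -155 20 0 0 0 1; -61 -168 50 0 0 0 1; -61 -168 60 0 0 0 1; -61 -168 60 0 0 0 1; -61 -168 60 0 0 0 1'
python3 - <<'E'
from h import *
for n in("wrist","side"):
    s,d=grab(n);print(n,s["eef_pos"].round(1),flange(d,"red",40,(433,122)))
E
```

```text
clock: 17.55
eef_pos: [433.5, 124.7, 132.7]
tool_rot: [3.141, 0.001, 2.704]
force: [0.2, -0.1, 0.4]
width: 85.3
wrist [433.5 124.7 132.7] (array([431.17762642, 123.82806312]), 2671, (np.float64(64.65610768262445), np.float64(63.725685631740106)))
side [433.5 124.6 132.9] (array([433.19068158, 120.78288755]), 329, (np.float64(63.50402858268228), np.float64(64.76260681367)))
```

```bash
python3 -m jog '0 -1.5 40 0 0 0 1; 0 -1.5 70 0 0 0 1; 0 -1.5 88 0 0 0 1; 0 -1.5 88 0 0 0 1; 0 -1.5 88 0 0 0 -1; 0 -1.5 88 0 0 0 -1; 0 -1.5 88 0 0 0 -1; 0 -1.5 88 0 0 0 -1'
python3 -m jog '0 0 0 0 0 0 -1; 0 0 0 0 0 0 -1; 0 0 0 0 0 0 -1; 0 0 -15 0 0 0 -1; 0 0 -50 0 0 0 -1; 0 0 -95 0 0 0 -1; 0 0 -135 0 0 0 -1; 0 0 -135 0 0 0 -1'
python3 -c "
from h import *
chk('13','red',-5,'yellow',88)"
```

```text
clock: 18.65
eef_pos: [432.7, 122.2, 44.9]
tool_rot: [3.141, 0.001, 2.703]
force: [0.2, 0.4, 4.6]
width: 24.0
clock: 19.65
eef_pos: [434.1, 122.8, 181.7]
tool_rot: [3.137, 0.004, 2.703]
force: [0.2, 0.2, -0.5]
width: 23.2
wrist [434.1 122.8 181.7] [ 0.2  0.2 -0.5] below (array([447.5, 300.9]), 1046, array([64., 63.])) held (array([432.3, 123.6]), 2089, array([65., 62.])) diff [ 15.2 177.2]
side [432.9 122.4 180.1] [-0.7 -0.2 -0.5] below (array([448.9, 298.2]), 235, array([60., 66.])) held (array([432. , 119.7]), 301, array([64., 57.])) diff [ 16.9 178.5]
wrist [431.9 122.2 179.1] [-0.9  1.  -1. ] below (array([447.4, 301. ]), 1137, array([66., 62.])) held (array([430.2, 123.2]), 2047, array([65., 62.])) diff [ 17.2 177.8]
side [431.5 122.  178.5] [-0.8  0.  -0.4] below (array([449.7, 299.2]), 210, array([60., 64.])) held (array([431.2, 119.9]), 305, array([63., 59.])) diff [ 18.5 179.3]
```

View pics/wrist_13.png

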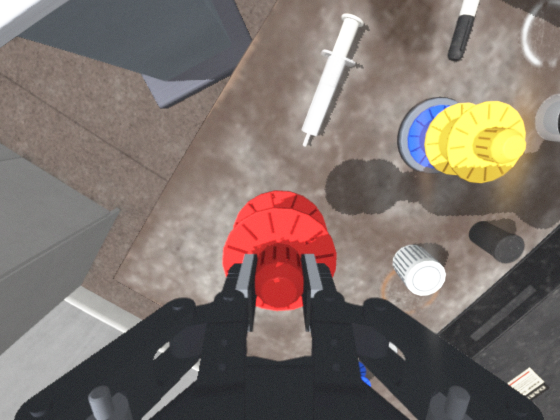

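```bash
python3 -m jog '9 25 -8 0 0 0 -1; 22 61 -8 0 0 0 -1; 36 100 -8 0 0 0 -1; 49 136 -6 0 0 0 -1; 57 158 -3 0 0 0 -1; 61 169 0 0 0 0 -1; 61 169 0 0 0 0 -1; 61 169 0 0 0 0 -1'
python3 -m jog '0 0 0 0 0 0 -1; 0 0 0 0 0 0 -1'
python3 -c "
from h import *
chk('14','red',-5,'yellow',88)"
```

```text
clock: 20.85
eef_pos: [449.0, 299.3, 179.2]
tool_rot: [-3.14, 0.0, 2.701]
force: [0.4, -0.7, -1.3]
width: 23.8
clock: 21.1
eef_pos: [449.1, 300.5, 179.6]
tool_rot: [3.141, 0.0, 2.702]
force: [0.7, 0.8, -1.0]
width: 23.9
wrist [449.1 300.5 179.6] [ 0.7  0.8 -1. ] below (array([447.4, 301.9]), 344, array([36., 53.])) held (array([447.3, 301.4]), 1818, array([66., 62.])) diff [0.1 0.5]
side [449.1 300.6 179.5] [-0.2 -0.5 -0.3] below (array([449.1, 298.2]), 230, array([63., 66.])) held (array([449.8, 297.9]), 219, array([63., 58.])) diff [-0.8  0.4]
wrist [449.1 300.8 179.5] [-0.2 -0.6 -1.5] below (array([448.9, 302.6]), 325, array([35., 53.])) held (array([447.4, 301.6]), 1791, array([66., 63.])) diff [1.6 1. ]
side [449.  300.9 179.5] [-0.6  0.1 -0.7] below (array([448.8, 298. ]), 238, array([64., 61.])) held (array([448.9, 298.5]), 219, array([63., 60.])) diff [-0.1 -0.5]
```

```bash
python3 -m jog '0 0.3 8 0 0 0 -1; 0 0.3 15 0 0 0 -1; 0 0.3 20 0 0 0 -1; 0 0.3 25 0 0 0 -1; 0 0.3 29 0 0 0 -1; 0 0.3 32 0 0 0 -1; 0 0.3 32 0 0 0 -1'
python3 -m jog '0 0 4 0 0 0 -1; 0 0 8 0 0 0 -1; 0 0 12 0 0 0 -1; 0 0 14 0 0 0 -1; 0 0 15 0 0 0 -1; 0 0 15 0 0 0 -1'
python3 -c "
from h import *
chk('15','red',-5,'blue',48)"
```

```text
clock: 22.18
eef_pos: [448.9, 301.3, 147.1]
tool_rot: [-3.141, -0.0, 2.703]
force: [-0.3, 0.3, -0.3]
width: 23.8
clock: 22.92
eef_pos: [449.1, 301.3, 132.5]
tool_rot: [3.142, 0.0, 2.703]
force: [-0.4, 0.1, 1.4]
width: 23.4
wrist [449.1 301.3 132.5] [-0.4  0.1  1.4] below None held (array([447.4, 302.2]), 1757, array([64., 62.])) diff None
side [449.1 301.3 132.5] [-0.3 -1.   1.2] below None held (array([449.8, 298. ]), 218, array([64., 59.])) diff None
wrist [449.1 301.4 132.5] [-0.8 -0.4  1.8] below None held (array([447.4, 302.1]), 1766, array([65., 63.])) diff None
side [449.1 301.3 132.5] [-1.  -0.5  1.4] below None held (array([449.9, 298. ]), 212, array([64., 55.])) diff None
```

View pics/wrist_15.png

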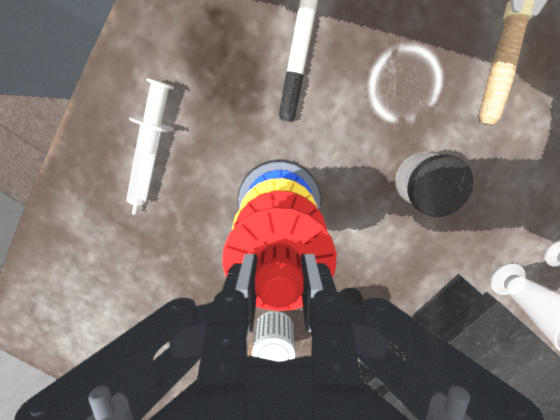

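```bash
python3 -m jog '0 0 0.7 0 0 0 -1; 0 0 0.7 0 0 0 0.4; 0 0 0.7 0 0 0 0.4; 0 0 0.7 0 0 0 0.4; 0 0 -20 0 0 0 0.4; 0 0 -60 0 0 0 0.4; 0 0 -90 0 0 0 0.7; 0 0 -90 0 0 0 1'
python3 - <<'E'
from h import *
for n in("wrist","top","side"):
    s,d=grab(n);w=cloud(d);cv2.imwrite(f"pics/{n}16.png",d["image"][:,:,::-1])
    print(n,s["eef_pos"].round(1),"red",flange(d,"red",128,(448,300)))
    hsv=cv2.cvtColor(d["image"],cv2.COLOR_RGB2HSV)
    m=(hsv[...,1]<60)&(hsv[...,2]>150)&(np.hypot(w[...,0]-581,w[...,1]-230)<35)
    p=w[m];t=p[p[:,2]>40];print("cap",len(p),np.nanmax(p[:,2]).round(1),len(t),circ(cv2.convexHull(t[:,:2].astype(np.float32)).reshape(-1,2),22),np.ptp(t,0))
E
```

```text
clock: 24.12
eef_pos: [450.4, 302.3, 224.5]
tool_rot: [3.137, 0.002, 2.703]
force: [0.1, 0.4, 0.2]
width: 84.9
wrist [450.4 302.3 224.5] red (array([446.94451226, 302.10626965]), 1329, (np.float64(62.97636071519747), np.float64(62.17475317258766)))
cap 1144 46.7 783 [581.19774708 232.54052589] [44.88337889 43.18544088  6.62753143]
top [449.4 301.7 223. ] red None
cap 375 49.9 322 [580.705     231.2685128] [41.98499243 41.26043745  9.39846018]
side [448.7 301.3 222. ] red (array([449.70026778, 299.76118214]), 236, (np.float64(64.10563574908622), np.float64(62.31978350111797)))
cap 398 48.2 180 [582.42938168 229.19397097] [42.28315584 44.36580681  7.91488809]
```

View pics/side16.png

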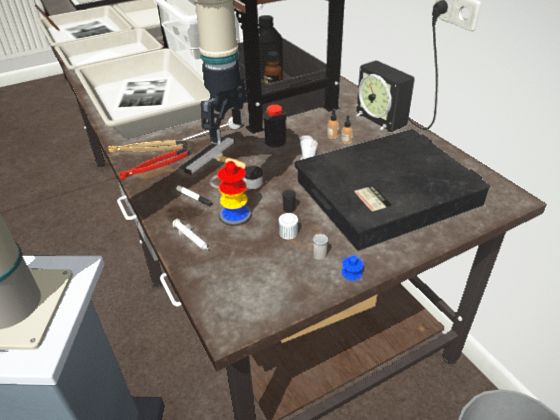

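```bash
python3 -m jog '-25 -1 0 0 0 0 1; -65 -2 0 0 0 0 1; -105 -4 10 0 0 0 1; -135 -5 50 0 0 0 1; -150 -6 90 0 0 0 1; -150 -6 112 0 0 0 1; -150 -6 112 0 0 0 1; -150 -6 112 0 0 0 1'
cat >> h.py <<'E'
def cap(d,c,zlo,zhi):
    w=cloud(d);hsv=cv2.cvtColor(d["image"],cv2.COLOR_RGB2HSV)
    m=(hsv[...,1]<60)&(hsv[...,2]>120)&(np.hypot(w[...,0]-c[0],w[...,1]-c[1])<35)&(w[...,2]>zlo)&(w[...,2]<zhi)
    t=w[m]
    if len(t)<20: return None
    return circ(cv2.convexHull(t[:,:2].astype(np.float32)).reshape(-1,2),22).round(1),len(t),np.ptp(t,0).round(),np.nanpercentile(t[:,2],98).round(1)
E
python3 - <<'E'
from h import *
for n in("wrist","side"):
    s,d=grab(n);cv2.imwrite(f"pics/{n}17.png",d["image"][:,:,::-1]);print(n,s["eef_pos"].round(1),cap(d,(582,231),40,50))
E
```

```text
clock: 25.28
eef_pos: [582.3, 232.6, 110.5]
tool_rot: [3.141, -0.0, 2.703]
force: [0.3, -0.1, 0.5]
width: 85.5
wrist [582.3 232.6 110.5] (array([581.1, 232.8]), 2349, array([43., 43.,  6.]), np.float64(45.4))
side [582.6 232.7 111.1] (array([582.5, 229.7]), 184, array([42., 46.,  7.]), np.float64(46.2))
```

View pics/wrist17.png

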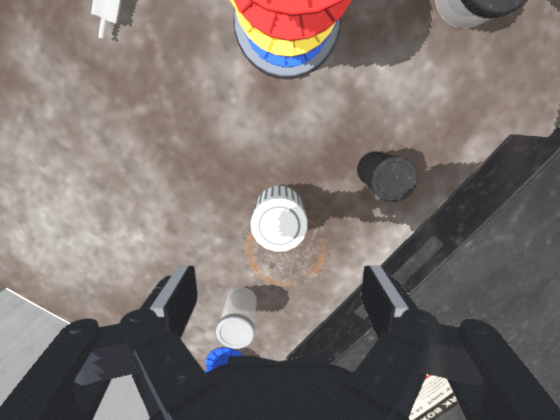

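Run:
```python
from h import *
s,d=grab("side");w=cloud(d);m=(w[...,2]>15)&(w[...,2]<90)&(np.hypot(w[...,0]-582,w[...,1]-232)<120)
p=w[m];T=R.from_euler("z",2.703).as_matrix()
q=p-[582,232,0];tx=-.905*q[:,0]+.425*q[:,1];ty=.425*q[:,0]+.905*q[:,1]
for lo,hi in((30,70),(-70,-30)):
    k=(ty>lo)&(ty<hi)&(abs(tx)<45);print(lo,hi,k.sum(),p[k].min(0) if k.any() else '',p[k].max(0) if k.any() else '', tx[k].min() if k.any() else '')
k=np.hypot(q[:,0],q[:,1])>40;print(np.c_[p[k],tx[k],ty[k]][::40].round())
```

```text
30 70 56 [571.97204459 303.36562522  15.19330801] [589.75597527 312.60071504  51.62831353] 24.113689292177114
-70 -30 0   
[[ 656.  325.   63.  -28.  116.]
 [ 652.  326.   54.  -23.  115.]
 [ 582.  325.   49.   39.   84.]
 [ 663.  309.   57.  -41.  104.]
 [ 587.  314.   48.   30.   77.]
 [ 668.  302.   53.  -48.  100.]
 [ 585.  308.   43.   30.   70.]
 [ 674.  285.   57.  -61.   87.]
 [ 480.  292.   47.  118.   10.]
 [ 595.  313.   27.   23.   78.]
 [ 681.  274.   53.  -72.   80.]
 [ 473.  278.   46.  118.   -5.]
 [ 683.  265.   51.  -77.   73.]
 [ 701.  240.   65. -105.   58.]
 [ 689.  272.   27.  -80.   82.]
 [ 700.  252.   31.  -98.   68.]
 [ 654.  162.   52.  -95.  -33.]
 [ 647.  153.   51.  -93.  -44.]
 [ 642.  147.   47.  -91.  -51.]
 [ 645.  145.   37.  -94.  -52.]
 [ 649.  140.   29. -100.  -55.]
 [ 661.  142.   15. -110.  -48.]]
```

```bash
python3 -m jog '0 0 30 0 0 0 0.7; 0 0 60 0 0 0 0.7; 0 0 85 0 0 0 0.7; 0 0 97 0 0 0 0.7; 0 0 97 0 0 0 0.7; 0 0 97 0 0 0 -1; 0 0 97 0 0 0 -1; 0 0 97 0 0 0 -1'
python3 -m jog '0 0 0 0 0 0 -1; 0 0 0 0 0 0 -1; 0 0 -10 0 0 0 -1; 0 0 -40 0 0 0 -1; 0 0 -80 0 0 0 -1; 0 0 -130 0 0 0 -1; 0 0 -178 0 0 0 -1; 0 0 -178 0 0 0 -1'
python3 - <<'E'
from h import *
for n in("wrist","side","wrist","side"):
    s,d=grab(n);e=s["eef_pos"];cv2.imwrite(f"pics/{n}18.png",d["image"][:,:,::-1]);print(n,e.round(1),s["width"],cap(d,e[:2],e[2]+22,e[2]+42))
E
```

```text
clock: 26.42
eef_pos: [583.2, 232.7, 14.8]
tool_rot: [3.14, 0.002, 2.703]
force: [-0.8, -0.0, 6.1]
width: 43.6
clock: 27.42
eef_pos: [585.0, 233.1, 196.3]
tool_rot: [3.135, 0.006, 2.703]
force: [-0.2, 0.1, -1.0]
width: 43.6
wrist [585.  233.1 196.3] 43.580581158202506 (array([582.6, 233.6]), 6950, array([44., 56., 19.]), np.float64(234.2))
side [583.3 232.5 193.7] 43.404330802028234 (array([589.9, 232.8]), 124, array([26., 56., 18.]), np.float64(229.9))
wrist [582.  232.1 191.8] 43.36817774934127 (array([580.2, 233.5]), 6963, array([45., 54., 19.]), np.float64(229.7))
side [581.4 231.9 190.7] 43.440887847516514 (array([579.8, 223.8]), 119, array([25., 54., 16.]), np.float64(228.2))
```

View pics/wrist18.png

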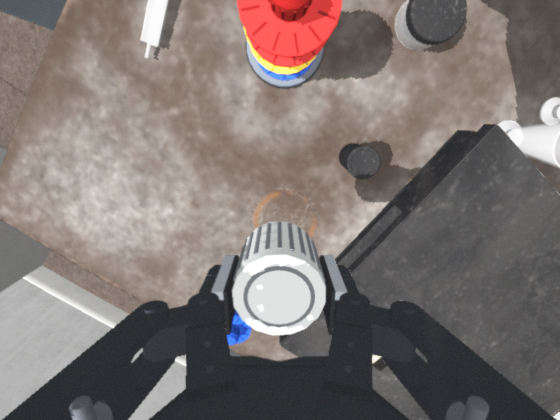

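View pics/side18.png

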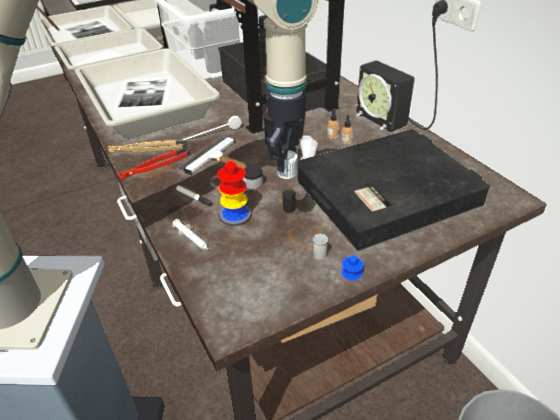

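```bash
python3 -m jog '20 1 -6 0 0 0 -1; 50 2 -6 0 0 0 -1; 85 3 -6 0 0 0 -1; 115 5 -6 0 0 0 -1; 138 6 -4 0 0 0 -1; 150 6 0 0 0 0 -1; 150 6 0 0 0 0 -1; 150 6 0 0 0 0 -1'
python3 -m jog '0 0 0 0 0 0 -1; 0 0 0 0 0 0 -1; 0 0 0 0 0 0 -1'
python3 - <<'E'
from h import *
for n in("wrist","side","wrist","side"):
    s,d=grab(n);e=s["eef_pos"];cv2.imwrite(f"pics/{n}19.png",d["image"][:,:,::-1]);print(n,e.round(1),"cap",cap(d,e[:2],e[2]+27,e[2]+34),"red",flange(d,"red",128,(448,300)))
E
```

```text
clock: 28.62
eef_pos: [449.9, 300.8, 191.2]
tool_rot: [-3.141, 0.001, 2.702]
force: [-0.5, 1.0, -1.1]
width: 43.1
clock: 29.0
eef_pos: [449.4, 301.2, 191.3]
tool_rot: [3.142, 0.0, 2.702]
force: [-0.7, -0.0, -0.2]
width: 43.3
wrist [449.4 301.2 191.3] cap (array([447.4, 301.4]), 6159, array([44., 55.,  7.]), np.float64(221.7)) red (array([447.54807472, 302.55812983]), 1308, (np.float64(58.11641825975755), np.float64(63.200931815143576)))
side [449.3 301.2 191.3] cap (array([448.8, 298.1]), 85, array([26., 52.,  6.]), np.float64(223.8)) red (array([449.24479678, 298.59551359]), 234, (np.float64(63.7754301266354), np.float64(61.730481754568586)))
wrist [449.2 301.3 191.3] cap (array([447.4, 301.8]), 6168, array([44., 55.,  7.]), np.float64(221.7)) red (array([447.46078787, 302.47973502]), 1320, (np.float64(58.17808286941215), np.float64(62.44873300949291)))
side [449.1 301.3 191.3] cap (array([447.8, 296.5]), 82, array([26., 51.,  6.]), np.float64(223.6)) red (array([448.88299335, 298.95959357]), 233, (np.float64(63.639090529433815), np.float64(62.6228453156142)))
```

View pics/wrist19.png

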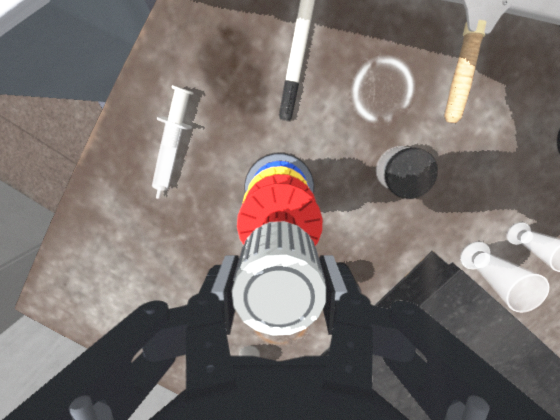

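View pics/side19.png

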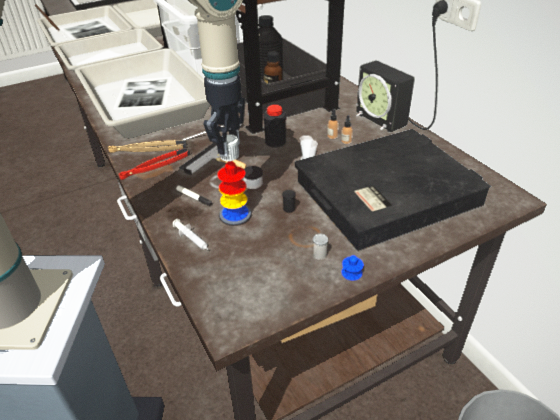

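```bash
python3 -m jog '0 0.5 10 0 0 0 -1; 0 0.5 18 0 0 0 -1; 0 0.5 23 0 0 0 -1; 0 0.5 28 0 0 0 -1; 0 0.5 32 0 0 0 -1; 0 0.5 35 0 0 0 -1; 0 0.5 35 0 0 0 -1'
python3 -m jog '0 0 5 0 0 0 -1; 0 0 9 0 0 0 -1; 0 0 11 0 0 0 -1; 0 0 13 0 0 0 -1; 0 0 14 0 0 0 -1; 0 0 14 0 0 0 -1'
```

```text
clock: 30.08
eef_pos: [449.2, 301.8, 156.2]
tool_rot: [-3.141, -0.0, 2.703]
force: [0.5, 0.5, -0.2]
width: 43.7
clock: 30.82
eef_pos: [449.4, 301.9, 142.4]
tool_rot: [3.141, 0.0, 2.703]
force: [0.4, -0.1, 0.1]
width: 43.5
```

```bash
python3 -m jog '0 0 0.5 0 0 0 -1; 0 0 1 0 0 0 -1; 0 0 1 0 0 0 -1; 0 0 1 0 0 0 -1'
python3 - <<'E'
from h import *
for n in("wrist","side"):
    s,d=grab(n);cv2.imwrite(f"pics/{n}20.png",d["image"][:,:,::-1])
E
```

```text
clock: 31.32
eef_pos: [449.6, 302.0, 141.7]
tool_rot: [3.141, 0.0, 2.703]
force: [-0.1, 0.4, 5.7]
width: 43.4
```

View pics/wrist20.png

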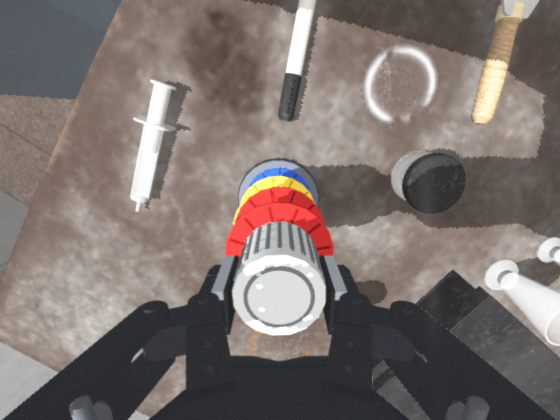

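Seated (5.7 N). Release, rise and look.

```bash
python3 -m jog '0 0 0 0 0 0 0.7; 0 0 0 0 0 0 0.7; 0 0 0 0 0 0 0.7; 0 0 -15 0 0 0 0.7; 0 0 -45 0 0 0 0.7; 0 0 -80 0 0 0 0.7; 0 0 -100 0 0 0 0.7; 0 0 -100 0 0 0 0.7'
python3 -m jog '-40 0 0 0 0 0 0.7; -90 0 0 0 0 0 0.7; -140 0 0 0 0 0 0.7; -170 0 0 0 0 0 0.7; -180 0 0 0 0 0 0.7; -180 0 0 0 0 0 0.7; -180 0 0 0 0 0 0.7'
python3 - <<'E'
from h import *
for n in("top","side","wrist"):
    s,d=grab(n);w=cloud(d);cv2.imwrite(f"pics/{n}21.png",d["image"][:,:,::-1])
    print(n,s["clock"],s["eef_pos"].round(1),"cap",cap(d,(449,300),165,182),[(c,z,flange(d,c,z,(449,300))) for c,z in(("red",128),("yellow",88),("blue",48))])
    hsv=cv2.cvtColor(d["image"],cv2.COLOR_RGB2HSV)
    for nm,c in dict(black=(582,322),pale=(653,156),lens=(484,435)).items():
        k=(np.hypot(w[...,0]-c[0],w[...,1]-c[1])<30)&(w[...,2]>38)&(w[...,2]<56);print(nm,np.nanmean(w[k],0).round(0),k.sum())
E
```

```text
clock: 32.42
eef_pos: [450.3, 302.5, 243.6]
tool_rot: [3.137, 0.002, 2.703]
force: [0.5, 0.9, -0.4]
width: 72.1
clock: 33.3
eef_pos: [610.6, 226.8, 241.1]
tool_rot: [-3.142, -0.002, 2.705]
force: [0.1, -0.3, 0.1]
width: 72.5
top 33.3 [610.6 226.8 241.1] cap (array([447.4, 300.5]), 484, array([42., 43., 11.]), np.float64(175.4)) [('red', 128, (array([449.5874973 , 300.52264606]), 211, (np.float64(59.615852992158125), np.float64(59.464274592925676)))), ('yellow', 88, None), ('blue', 48, None)]
black [581. 322.  51.] 195
pale [nan nan nan] 0
lens [484. 435.  43.] 527
side 33.35 [610.7 226.8 241.3] cap (array([450.4, 299.1]), 188, array([42., 45.,  9.]), np.float64(173.0)) [('red', 128, (array([449.20829095, 299.63569052]), 117, (np.float64(64.15443674173736), np.float64(51.76819851147411)))), ('yellow', 88, None), ('blue', 48, None)]
black [584. 318.  47.] 126
pale [654. 152.  48.] 165
lens [488. 433.  41.] 169
wrist 33.4 [611.  226.7 241.4] cap None [('red', 128, (array([448.18811964, 303.51152054]), 208, (np.float64(26.378842760079465), np.float64(50.66785117552331)))), ('yellow', 88, None), ('blue', 48, None)]
black [583. 324.  50.] 751
pale [652. 158.  50.] 557
lens [497. 431.  42.] 975<stdin>:7: RuntimeWarning: Mean of empty slice
```

View pics/side21.png

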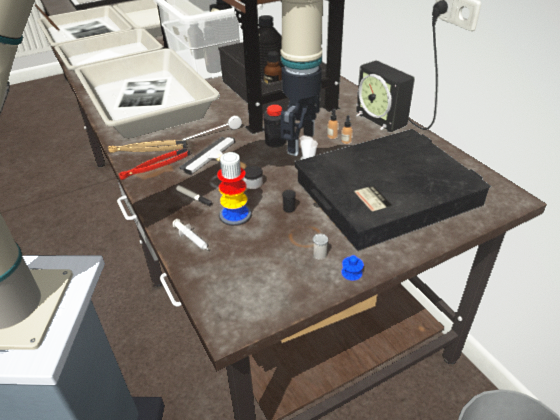

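View pics/wrist21.png

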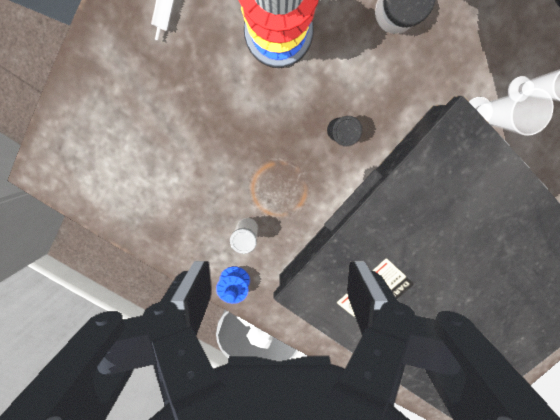

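```bash
python3 -c "
from cell import ctrl
print(ctrl.finish_job())"
```

```text
the job is handed in; nothing more can be done
None
```

The tower is built and handed in. Blue, yellow and red reels, then the white cap, were set on the base one at a time in that order. The clock read about 33.4 s at hand-in.

- **Seating:** Each part reached the height expected for sitting fully home, with a light contact force of 1.4–6 N. The red reel showed only 1.4 N when checked, so I pressed it a further 0.7 mm before letting go.
- **Final tower height:** The cap's top measured 173 mm (side) and 175 mm (top) against a nominal 172 mm. I put the difference down to the 1–2 mm high bias those cameras also showed on earlier checks.
- **Straightness:** The cap and red flange centres agree to within about 2 mm in both the top and side views, and the side picture shows the tower upright. In these last pictures the yellow and blue flanges were hidden, so their centres were only checked earlier, right after each was placed.
- **Bystanders:** The two film cans and the lens case are standing within a few mm of where they first measured. The last top-view reading of the pale can was empty, probably because the arm blocked it, but the side and wrist views agree on it. The last wrist reading put the lens case 13 mm off in x, while the top and side views have it in place, so I did not rely on it.
- **Small blue look-alike:** I never touched it.
- **Robot:** It was clear of everything at hand-in.

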